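Lid a coffee tin in the star-handled press

TASK

Slide the tray by its knob fully home, so that the coffee tin stands under the press, then turn the star handle clockwise by pushing its spokes round, one after the other, until the ram has pressed the lid firmly and fully home: feel for the stop, and do not crush the tin. Then wind the star all the way back up to its upper stop, so that the ram is clear. Leave the tin in the press and everything else on the counter where it is.

Things in the scene. Friction and masses are not known exactly. Their poses are not given: they have to be found in the camera images.
- tray_knob (a point): the knob of the steel sliding tray: an upright black cylinder 20 mm across and 35 mm tall on a thin post, its top 138 mm above the counter; this point is the knob's centre, on its axis. The tray lies in the press's track and carries the tin in a low ring 200 mm from the knob; the tin's axis, the knob and (when home) the screw's axis lie on one line, along which the tray slides. It drags with about 2.5 N and stops dead when home.
- tray: the steel sliding tray of the press, 100 mm wide, 265 mm long, 10 mm thick, its top 28 mm above the counter, with a low ring that centres the tin; the origin is under the tin's axis, the knob lies 200 mm along its +y. It starts drawn out 90 mm from home; home, at its stop, its origin and the tin lie under the star's axis. It stays where it is left.
- star_hub (a point): centre of the star handle on top of the press, on its upright axis, at the height of the spokes' centre lines (226 mm above the counter). The hub is 52 mm across and reaches 18 mm above this point; the screw stands up to 36 mm above this point in the middle. The press's crosshead, a bar 52 mm wide, lies under the star, its top 32 mm below this point.
- spoke_end (a point): ball at the end of one of the four level spokes, 112 mm from the hub's axis. Spokes are 10 mm thick steel bars at 90 degrees to one another with 22 mm balls; nothing stands above them and they are free to be pushed round from the gaps between them.
- star (a joint): angle of the star (rad): 0 at the start, at its upper stop, and grows clockwise seen from above, to 5.6 at most; each rad lowers the ram 8 mm; it stays where left. Pushed 90 mm from the axis it needs about 3 N free and 6 N while the lid goes down; with the lid home the push rises about 1 N for each mm the spoke still moves. The lid is firmly seated at 10 to 13 N; the tin is crushed at about 16 N.
- tin: small aluminium coffee tin with a paper band, 73 mm across, 85 mm tall to the rim, standing loose in the tray's ring, with its lid set on; the origin is the centre of its underside, z up
- lid_top (a point): centre of the top of the tin's steel lid, 78 mm across and 14 mm deep. At the start it stands 8 to 11 mm above the tin's rim (5 to 8 mm proud); fully home its top is 3 mm above the rim. The lid fits tightly (35 N slides it) and stays where left. The ram's 60 mm round foot hangs 12 to 23 mm above the lid's height at the start; its exact height is not given: judge the pressing by the push.
- tin_rim (a point): centre of the tin's rim, 85 mm above its underside
- jug: bystander: steel milk jug with a side handle, 80 mm across, 100 mm tall; origin at the centre of its underside
- tamper: bystander: steel tamper, 58 mm foot, 88 mm tall; origin at the centre of its underside
- cup: bystander: white mug, 70 mm across, 60 mm tall; origin at the centre of its underside
- big_tin: bystander: larger closed tin, 104 mm across, 115 mm tall; origin at the centre of its underside
- cup_stack: bystander: stack of paper cups, 81 mm across, 160 mm tall; origin at the centre of its underside
- scoop: bystander: spoon with a wooden handle, lying
- portafilter: bystander: steel portafilter with a black handle, lying, 205 mm long
There are look-alikes about, which are no part of the job. Leave any yellow look-alike of the tin alone.

How it is judged:
By the outcome, as a careful person would: the job done as asked, in the order asked, and still so for the second after the job is handed in, with the robot touching nothing.
It also fails if it takes over 72 s, if anything falls off the work surface, if the arm or the gripper's body presses on something with over 40 N, if the wrist force passes 120 N, or if a joint passes its speed limit or range.

ROBOT

A 6-joint arm with a two-finger parallel gripper is mounted at the origin on the work surface. World frame = base frame: x ahead of the robot, y to its left, z up, the work surface at z = 0. Lengths are in m, angles in rad, forces in N, time in s.
With the tool pointing down it reaches from about 0.3 to 0.875 m from the base axis. Payload 6.4 kg.
Tool frame: the origin (TCP) lies midway between the tips of the shut fingers; the grasp point (between the pads) lies 19 mm behind it (ctrl.tcp_to_grasp is the distance from the TCP to the grasp point, in m); z points along the fingers, y is the direction in which the jaws open and shut (so a half turn about z gives the same grasp; the last joint's range is limited). The gripper opens to 85 mm and grips with 20 to 120 N. Pads are 22 mm wide; open, the fingers measure 114 mm over their backs; the gripper's body (76 mm by 85 mm) begins 54 mm behind the grasp point. The pads swing forward as they close: fully open they stand 13 mm farther back than shut.
Start: joints at [-1.55, 0.181, 1.607, -0, 1.354, -0.206], TCP at [0.129, -0.56, 0.231] pointing down, gripper open.
Joint ranges: [-2.99, 2.99], [-0.89, 2.07], [0.3, 2.58], [-1.14, 4.28], [0, 2.63], [-3.12, 3.12]. Speed limits (rad/s): [2.57, 2.57, 3.01, 3.14, 3.14, 3.14].

INTERFACE

Orientations are given as a unit quaternion [w, x, y, z].
In Python, from bench import monitor, imaging, order, spotter, ctrl gives the robot as it stands.
- The arm moves only by the shell command python3 -m pendant 'ROWS'. ROWS is JSON, a list that holds one entry, the list of rows, each a list of 5 numbers: the shift along the world's x, y, z in mm, then the turn about the world's z in degrees, then the finger opening in mm, from 0 to 85.4. A call has 1 to 8 rows; each row shifts and turns the commanded pose from where the row before left it; what a row does not reach is not made up. A row lasts 1/8 s, in which the tool goes at most 62.5 mm and 10.7 degrees, less where a joint would pass 70% of its speed; a pose out of reach is approached as far as the arm can. A call with a gripper value outside its range is refused whole. The fingers move at their own pace and stop on an object; the grip force is fixed at half the most. Time passes only in rows, so rows that do not move let the fingers close. It gives the time, the measured TCP pose, the force and the opening at its end, in the units of the state.
- monitor.get_obs(): the state, without advancing time (a new reading comes with each control period).
- imaging.camera(name): name is "scene" or "top" or "wrist"; returns a dict with "img" (384x512x3 uint8, red, green, blue), "vfov" (degrees; the focal length in pixels is half the picture's height over the tangent of half this angle, whatever the lens; pixels are square), "cx", "cy" (the principal point, pixels), "distortion" ([k1, k2, p1, p2, k3] as OpenCV has them; the pictures are not rectified), "origin" and "orientation" of the camera in the world. Camera axes: x right, y down, z forward; pixel columns grow to the right and rows downward; lengths in m; the calibration is good to about 2 mm. A picture is of the moment at which its call begins. There is no depth.
- order.hand_in(): hands the job in, once; it reports no verdict.
Trained networks look in the newest picture that a camera, given by its name, has taken for a name from the list of things; names that differ only in an ending like _2 or _b are one class to them, and where a whole thing is asked for, a point or a joint stands for the part that bears it (a point fixed in the world has none). Each returns a list of dicts, best first, with "confidence" (0 to 1); they miss things now and then, are a little off and sometimes report something else, mostly with a low value. They report only what shows in the picture. A call takes as long as a camera call. They do not tell look-alikes from the thing itself.
- spotter.recognise(camera, thing): "at" ([x, y, z] in m, in the coordinates of the camera as it stood for that picture, good to about 4 mm: the middle of the surface that is visible of it).
- spotter.tip_of(camera, thing): "at" ([x, y, z] in m, in the coordinates of the camera as it stood for that picture, good to about 4 mm: a listed point, or the origin of a listed thing).
The state is a dict: "time_s": time; "q": joint angles; "dq": joint speeds; "joint_efforts": joint torques, N m; "eef_pos": TCP position; "eef_rot": TCP orientation; "wrist_force": force on the tool from outside, world axes, zero at the start; "torque": the same for the moment, N m; "opening": opening from 0.0 (shut) to 1.0 (fully open).
Only numpy, scipy, OpenCV 4.12 (cv2) and the standard library are available. Lean on these libraries where they do the work, as an engineer would, in place of code of your own. Each camera call takes 0.05 s, during which the arm holds its last target. There are 200 camera calls.

## Working session

There is one attempt and no reset: what is moved stays moved. The work goes in short steps, Python scripts to look and compute and a shell command to move; the robot and the scene stay as the last step left them, time stands still between calls to the robot, and variables do not carry over. Pictures are saved under pics/ and viewed, about 8 in all and at most 12, crops included, and the job is handed in when it is done.

```bash
mkdir -p pics; cat > h.py <<'E'
from bench import monitor, imaging, order, spotter, ctrl
import numpy as np, cv2
from scipy.spatial.transform import Rotation as R
def RT(c):
    q=c["orientation"]; return R.from_quat([q[1],q[2],q[3],q[0]]).as_matrix(), np.array(c["origin"])
def find(cam,things,c=None):
    c=c or imaging.camera(cam); M,o=RT(c)
    for f,t in things:
        for d in getattr(spotter,f)(cam,t)[:5]:
            print(cam,f,t,np.round((M@np.array(d["at"])+o)*1000,0),round(d["confidence"],2))
    return c
def K(c):
    f=c["img"].shape[0]/2/np.tan(np.radians(c["vfov"])/2)
    return np.array([[f,0,c["cx"]],[0,f,c["cy"]],[0,0,1]])
def proj(c,p):
    M,o=RT(c); return cv2.projectPoints(np.array([M.T@(np.array(p,float)/1000-o)]),np.zeros(3),np.zeros(3),K(c),np.array(c["distortion"]))[0].ravel()
def atz(c,px,z):
    M,o=RT(c); u=cv2.undistortPoints(np.array([[px]],float),K(c),np.array(c["distortion"])).ravel()
    d=M@np.array([u[0],u[1],1]); return (o+d*(z/1000-o[2])/d[2])*1000
def save(c,n,crop=None,s=1):
    im=c["img"][:,:,::-1]
    if crop: im=im[crop[1]:crop[3],crop[0]:crop[2]]
    cv2.imwrite(f"pics/{n}.png",cv2.resize(im,None,fx=s,fy=s,interpolation=cv2.INTER_CUBIC))
E
python3 - <<'E'
from h import *
for cam in("scene","top"):
    c=find(cam,[("tip_of",t) for t in("tray_knob","tray","star_hub","spoke_end","tin","lid_top","jug","tamper","cup","big_tin","cup_stack")])
    save(c,cam+"1",s=1.5)
    print(c["origin"])
o=monitor.get_obs();print(o["time_s"],o["eef_rot"],o["opening"])
E
```

```text
scene tip_of tray_knob [581. 114. 126.] 0.63
scene tip_of tray [569. -86.  17.] 0.62
scene tip_of star_hub [ 568. -178.  224.] 0.88
scene tip_of spoke_end [ 670. -211.  228.] 0.84
scene tip_of tin [570. -85.  26.] 0.69
scene tip_of tin [611. 221.  -1.] 0.59
scene tip_of lid_top [575. -83. 119.] 0.76
scene tip_of lid_top [617. 219.  94.] 0.75
scene tip_of lid_top [ 671. -212.  229.] 0.47
scene tip_of jug [ 363. -296.   -3.] 0.95
scene tip_of tamper [ 409. -156.   -1.] 0.77
scene tip_of cup [ 715. -383.    1.] 0.68
scene tip_of big_tin [ 716. -381.    0.] 0.76
scene tip_of cup_stack [690.  89.  -3.] 0.73
scene tip_of cup_stack [ 719. -381.    0.] 0.29
[ 0.97274136 -0.51580789  1.01130868]
top tip_of tray_knob [581. 114. 122.] 0.73
top tip_of tray [570. -86.  18.] 0.86
top tip_of star_hub [ 564. -177.  227.] 0.88
top tip_of spoke_end [ 670. -208.  225.] 0.97
top tip_of tin [614. 225.  -0.] 0.86
top tip_of tin [562. -94.  28.] 0.61
top tip_of lid_top [614. 219.  95.] 0.92
top tip_of lid_top [567. -82. 123.] 0.77
top tip_of lid_top [ 562. -174.  232.] 0.39
top tip_of jug [ 358. -297.   -1.] 0.57
top tip_of tamper [ 408. -161.    2.] 0.82
top tip_of cup [ 744. -205.   -2.] 0.6
top tip_of big_tin [ 712. -376.   -1.] 0.94
top tip_of big_tin [569. -85. 111.] 0.6
top tip_of big_tin [ 406. -160.    0.] 0.6
top tip_of big_tin [566. -84. 124.] 0.39
top tip_of cup_stack [684.  87.  -3.] 0.77
[ 0.43822283 -0.02397736  1.06224303]
1.2 [-3.65745449e-06  9.93580344e-01  1.13128686e-01  1.85724417e-05] 0.9976017845415605
```

View pics/scene1.png

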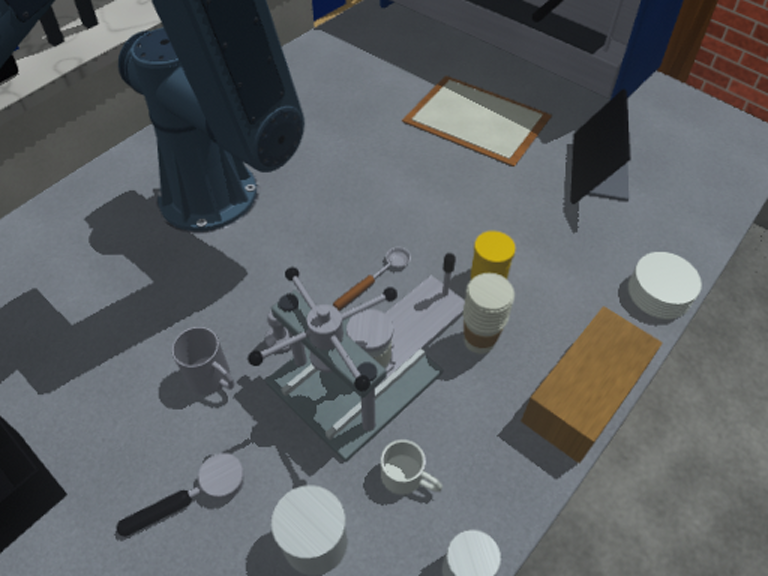

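View pics/top1.png

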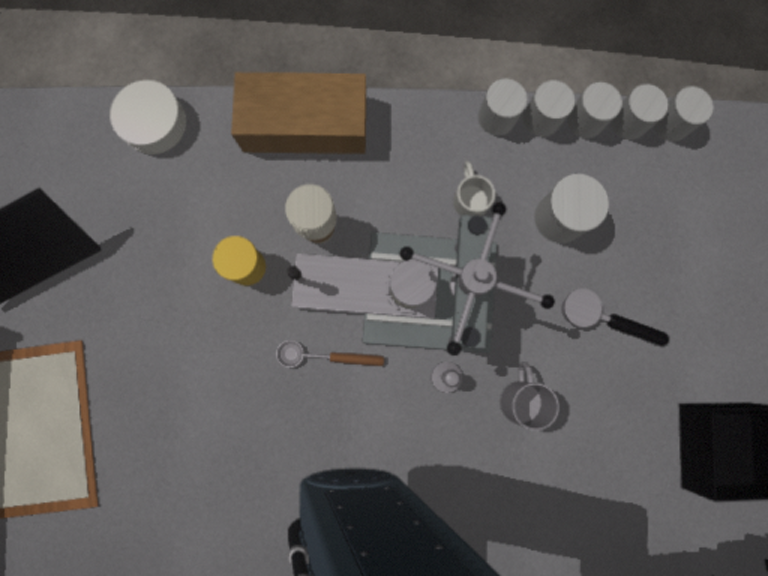

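Candidates for the tin and knob, in `top1.png` pixels:
- Tin in the tray: grey lid at (414,282).
- Yellow tin: (236,260), a look-alike, not touched.
- Big tin: (578,203).
- Knob: black cylinder at (293,272), at the end of the tray. The other black blobs are the spoke balls at (407,253), (499,209), (548,301) and (454,348), plus the crosshead nuts.

I choose the knob at (293,272). I'll check it in a close crop with the estimated points projected on.

```bash
python3 - <<'E'
from h import *
c=imaging.camera("top")
for p in([581,114,138],[566,-177.5,226],[569,-85,122],[670,-210,226],[599,-74,226],[462,-145,226],[533,-281,226]):
    u=proj(c,p); print(p,np.round(u,1)); cv2.circle(c["img"],tuple(int(round(x)) for x in u),2,(255,0,0),-1)
# balls (dark pixels on the spokes): pixel -> world
for u in ([407,253],[499,209],[548,301],[454,348]): print(atz(c,np.array(u)/1.5,226).round(0))
save(c,"crop1",(130,115,390,265),3)
E
```

```text
[581, 114, 138] [194.8 181.2]
[566, -177.5, 226] [318.5 183.2]
[569, -85, 122] [274.6 187.7]
[670, -210, 226] [332.  138.6]
[599, -74, 226] [272.8 168.2]
[462, -145, 226] [304.5 229.3]
[533, -281, 226] [364.  198.2]
[598. -71. 226.]
[ 668. -211.  226.]
[ 527. -284.  226.]
[ 456. -141.  226.]
```

View pics/crop1.png

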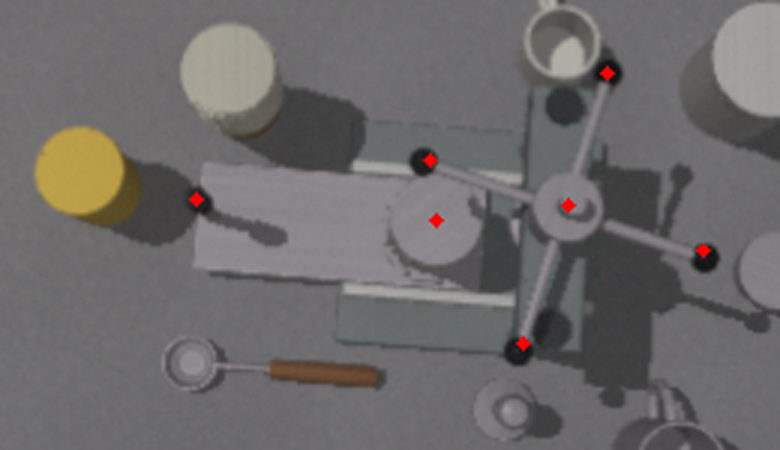

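```bash
python3 -m pendant '[[[20,30,50,-2,0],[30,50,30,-2,0],[30,50,0,-2,0],[30,50,0,-2,0],[32,50,0,-2,0],[32,50,0,-2,0],[32,50,0,-2,0],[32,50,0,-2,0]]]'
```

```text
time_s: 2.25
eef_pos: [0.3666, -0.181, 0.3103]
eef_rot: [0.0, 1.0, -0.027, 0.001]
wrist_force: [0.9, -0.2, 1.5]
opening: 0.001
```

The crop shows the projected knob mark landing on the black knob at crop (196,199), and the hub and ball marks are within about 5 mm of the spokes. The ball fit puts the hub near (564,-177). I'm going above the +y side of the knob next.

```bash
python3 -m pendant '[[[31,48,0,0,0],[31,48,0,0,0],[31,48,0,0,0],[31,48,0,0,0],[31,48,0,0,0],[31,48,0,0,0],[28,45,-20,0,0],[0,0,-50,0,0]]]'; python3 -m pendant '[[[0,0,-50,0,0],[0,0,-50,0,0],[0,0,-30,0,0],[0,0,0,0,0]]]'
python3 - <<'E'
from h import *
c=imaging.camera("wrist"); save(c,"w1"); find("wrist",[("tip_of","tray_knob")],c)
c=imaging.camera("scene"); save(c,"s2",(220,130,380,250),4);find("scene",[("tip_of","tray_knob")],c)
E
```

```text
time_s: 3.25
eef_pos: [0.5828, 0.1537, 0.2415]
eef_rot: [-0.001, 1.0, -0.024, 0.003]
wrist_force: [0.5, -0.1, -0.4]
opening: -0.001
time_s: 3.75
eef_pos: [0.5776, 0.1502, 0.107]
eef_rot: [0.0, 1.0, -0.026, -0.003]
wrist_force: [-0.6, 0.4, 1.6]
opening: -0.001
wrist tip_of tray_knob [584. 112. 117.] 0.82
scene tip_of tray_knob [583. 110. 121.] 0.6
scene tip_of tray_knob [575. -85. 118.] 0.52
```

View pics/s2.png

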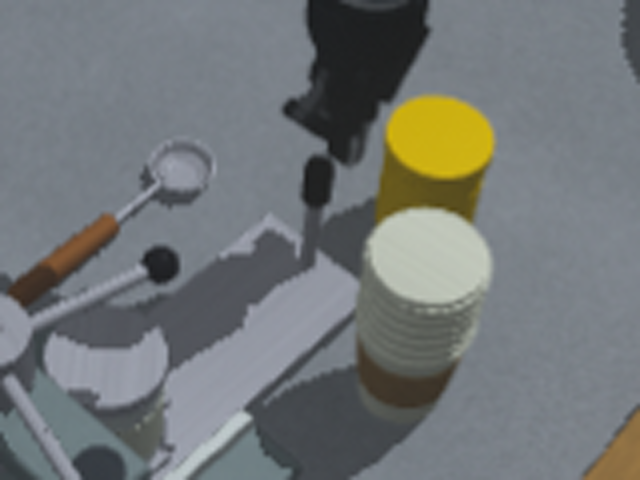

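The fingers are behind the knob (fingers at crop (345,150), knob at (317,180)) and clear of the yellow tin. I'm pushing now.

```bash
python3 -m pendant '[[[4,-6,0,0,0],[0,-7,0,0,0],[0,-7,0,0,0],[-1,-8,0,0,0],[-1,-10,0,0,0],[0,-10,0,0,0],[-1,-10,0,0,0],[-1,-10,0,0,0]]]'; python3 -m pendant '[[[-1,-10,0,0,0],[0,-10,0,0,0],[-1,-10,0,0,0]]]'
```

```text
time_s: 4.95
eef_pos: [0.58, 0.0816, 0.1099]
eef_rot: [0.0, 1.0, -0.026, 0.0]
wrist_force: [2.3, 1.9, 0.2]
opening: 0.002
time_s: 5.32
eef_pos: [0.5775, 0.0518, 0.1097]
eef_rot: [-0.0, 1.0, -0.026, -0.0]
wrist_force: [-0.5, 2.8, 1.7]
opening: 0.003
```

```bash
python3 -m pendant '[[[0,-5,0,0,0],[0,-3,0,0,0]]]'; python3 -m pendant '[[[0,-3,0,0,0]]]';python3 -m pendant '[[[0,-3,0,0,0]]]';python3 -m pendant '[[[0,-3,0,0,0]]]'
python3 - <<'E'
from h import *
c=find("top",[("tip_of","tray_knob"),("tip_of","tray"),("tip_of","star_hub")])
E
```

```text
time_s: 5.58
eef_pos: [0.5774, 0.0472, 0.1097]
eef_rot: [-0.003, 1.0, -0.027, -0.001]
wrist_force: [0.6, 21.0, 4.0]
opening: 0.0
time_s: 5.7
eef_pos: [0.5773, 0.047, 0.1098]
eef_rot: [-0.005, 1.0, -0.026, -0.0]
wrist_force: [0.6, 31.6, 5.1]
opening: -0.001
time_s: 5.82
eef_pos: [0.5773, 0.0469, 0.1098]
eef_rot: [-0.007, 1.0, -0.026, -0.0]
wrist_force: [2.1, 43.8, 4.6]
opening: -0.001
time_s: 5.95
eef_pos: [0.5773, 0.0468, 0.1099]
eef_rot: [-0.009, 1.0, -0.026, -0.0]
wrist_force: [3.0, 54.5, 6.3]
opening: -0.003
top tip_of tray_knob [577.  24. 119.] 0.61
top tip_of tray [ 561. -173.   17.] 0.56
top tip_of tray [ 562. -178.  226.] 0.25
top tip_of tray [ 559. -182.   27.] 0.22
top tip_of star_hub [ 561. -175.  229.] 0.96
```

The tray hit its hard stop at about 88 mm of travel, where the force jumped from 3 N to 54 N. The hub is consistent with (564,-177). Next I back off, rise, and work out the arc for the shut fingers in the spoke gap at 117°, at r = 82 mm.

```bash
cat >> h.py <<'E'
HUB=np.array([564,-177.])
def st():
    o=monitor.get_obs(); p=np.array(o["eef_pos"])*1000; d=p[:2]-HUB; f=np.array(o["wrist_force"]); 
    T=(d[0]*f[1]-d[1]*f[0])/1000; M=o["torque"][2]
    print("t",round(o["time_s"],2),"p",p.round(1),"ang",np.degrees(np.arctan2(d[1],d[0])).round(1),"r",np.hypot(*d).round(1),"F",f.round(1),"T/.09 (+Mz)",round(T/.09,1),round((T+M)/.09,1))
def arc(a0,a1,step,r=82):
    n=int(round(abs(a1-a0)/step)); a=np.radians(np.linspace(a0,a1,n+1)); P=HUB+r*np.c_[np.cos(a),np.sin(a)]
    print(np.diff(P,axis=0).round(0 if step>6 else 1).tolist(), P[-1].round(1))
E
python3 -m pendant '[[[0,20,0,0,0],[0,10,30,0,0],[0,0,55,0,0],[0,0,55,0,0],[0,0,55,0,0],[-15,-40,10,0,0],[-15,-50,0,0,0],[-15,-50,0,0,0]]]'
python3 - <<'E'
from h import *
st(); find("top",[("tip_of","tray_knob"),("tip_of","tray")]); 
print(HUB+82*np.array([np.cos(np.radians(117)),np.sin(np.radians(117))]))
arc(117,97,10);arc(97,-13,10);arc(-13,-113,4)
E
```

```text
time_s: 7.15
eef_pos: [0.532, -0.0765, 0.3149]
eef_rot: [0.001, 1.0, -0.026, -0.0]
wrist_force: [-0.0, -0.5, 0.4]
opening: 0.002
t 7.15 p [532.  -76.5 314.9] ang 107.7 r 105.5 F [-0.  -0.5  0.4] T/.09 (+Mz) 0.2 0.1
top tip_of tray [ 563. -174.   18.] 0.64
[ 526.77277902 -103.93746502]
[[13.0, 5.0], [14.0, 3.0]] [554.  -95.6]
[[14.0, 0.0], [14.0, -2.0], [14.0, -4.0], [13.0, -7.0], [11.0, -9.0], [10.0, -11.0], [8.0, -12.0], [5.0, -13.0], [3.0, -14.0], [0.0, -14.0], [-2.0, -14.0]] [ 643.9 -195.4]
[[-1.5, -5.5], [-1.9, -5.4], [-2.2, -5.3], [-2.6, -5.1], [-2.9, -4.9], [-3.3, -4.7], [-3.6, -4.4], [-3.9, -4.2], [-4.2, -3.9], [-4.4, -3.6], [-4.7, -3.3], [-4.9, -2.9], [-5.1, -2.6], [-5.3, -2.2], [-5.4, -1.9], [-5.5, -1.5], [-5.6, -1.1], [-5.7, -0.7], [-5.7, -0.3], [-5.7, 0.1], [-5.7, 0.5], [-5.7, 0.9], [-5.6, 1.3], [-5.5, 1.7], [-5.3, 2.1]] [ 532.  -252.5]
```

```bash
python3 -m pendant '[[[-5,-27,-10,0,0],[0,0,-40,0,0],[0,0,-30,0,0],[0,0,-18,0,0],[0,0,0,0,0]]]'
python3 - <<'E'
from h import *
st(); c=imaging.camera("scene"); save(c,"s3",(150,140,310,300),4)
E
```

```text
time_s: 7.92
eef_pos: [0.5273, -0.1009, 0.2156]
eef_rot: [-0.0, 1.0, -0.026, -0.001]
wrist_force: [-1.1, 0.3, 0.5]
opening: 0.0
t 7.92 p [ 527.3 -100.9  215.6] ang 115.7 r 84.5 F [-1.1  0.3  0.5] T/.09 (+Mz) 0.8 0.9
```

View pics/s3.png

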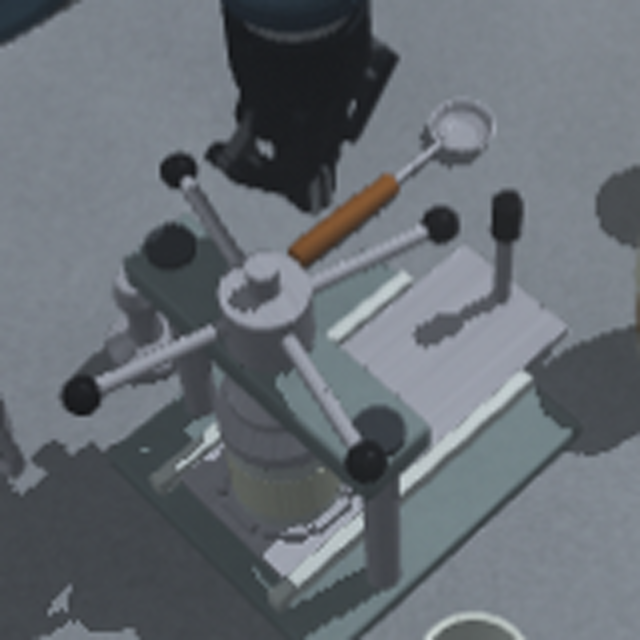

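The tin stands under the press, the fingers at crop (320,190) are between two spokes, and the post caps at (170,245) and (380,430) are low. I'm starting the clockwise push.

```bash
python3 -m pendant '[[[13,4,2,0,0],[7,1,0,0,0],[7,1,0,0,0],[7,0,0,0,0],[7,0,0,0,0],[7,-1,0,0,0]]]'; python3 -c "from h import *;st()"
python3 -m pendant '[[[7,-1,0,0,0],[7,-2,0,0,0],[7,-2,0,0,0],[7,-3,0,0,0],[6,-4,0,0,0],[6,-4,0,0,0]]]'; python3 -c "from h import *;st()"
```

```text
time_s: 8.72
eef_pos: [0.5757, -0.0967, 0.2187]
eef_rot: [-0.0, 1.0, -0.026, -0.001]
wrist_force: [-4.0, -0.8, 1.5]
opening: 0.001
t 8.72 p [575.7 -96.7 218.7] ang 81.7 r 81.2 F [-4.  -0.8  1.5] T/.09 (+Mz) 3.5 3.4
time_s: 9.48
eef_pos: [0.6163, -0.1128, 0.2189]
eef_rot: [-0.0, 1.0, -0.026, -0.0]
wrist_force: [-3.9, 1.0, 1.2]
opening: 0.001
t 9.47 p [ 616.3 -112.8  218.9] ang 50.9 r 82.8 F [-3.9  1.   1.2] T/.09 (+Mz) 3.4 2.8
```

```bash
python3 -m pendant '[[[6,-4.5,0,0,0],[5,-5,0,0,0],[4.5,-5.5,0,0,0],[4.5,-6,0,0,0],[4,-6,0,0,0],[3,-6.5,0,0,0],[3,-6.5,0,0,0],[2,-7,0,0,0]]]'; python3 -c "from h import *;st()"
python3 -m pendant '[[[1,-7,0,0,0],[0,-7,0,0,0]]]'; python3 -c "from h import *;st();arc(0,-140,5)"
```

```text
time_s: 10.48
eef_pos: [0.6482, -0.16, 0.2189]
eef_rot: [-0.0, 1.0, -0.026, 0.0]
wrist_force: [-2.2, 3.4, 1.3]
opening: 0.002
t 10.47 p [ 648.2 -160.   218.9] ang 11.4 r 85.9 F [-2.2  3.4  1.3] T/.09 (+Mz) 3.6 3.0
time_s: 10.72
eef_pos: [0.649, -0.1739, 0.2189]
eef_rot: [-0.0, 1.0, -0.026, 0.0]
wrist_force: [-1.6, 3.3, 1.6]
opening: 0.001
t 10.72 p [ 649.  -173.9  218.9] ang 2.1 r 85.0 F [-1.6  3.3  1.6] T/.09 (+Mz) 3.2 2.4
[[-0.3, -7.1], [-0.9, -7.1], [-1.5, -7.0], [-2.2, -6.8], [-2.7, -6.6], [-3.3, -6.3], [-3.8, -6.0], [-4.4, -5.7], [-4.8, -5.3], [-5.3, -4.8], [-5.7, -4.4], [-6.0, -3.8], [-6.3, -3.3], [-6.6, -2.7], [-6.8, -2.2], [-7.0, -1.5], [-7.1, -0.9], [-7.1, -0.3], [-7.1, 0.3], [-7.1, 0.9], [-7.0, 1.5], [-6.8, 2.2], [-6.6, 2.7], [-6.3, 3.3], [-6.0, 3.8], [-5.7, 4.4], [-5.3, 4.8], [-4.8, 5.3]] [ 501.2 -229.7]
```

```bash
python3 -m pendant '[[[-1.5,-7,0,0,0],[-1.5,-7,0,0,0],[-2,-7,0,0,0]]]'>/dev/null; python3 -c "from h import *;st()"
python3 -m pendant '[[[-2.5,-6.5,0,0,0],[-3,-6.5,0,0,0],[-3.5,-6,0,0,0]]]'>/dev/null; python3 -c "from h import *;st()"
```

```text
t 11.1 p [ 643.8 -195.   218.9] ang -12.7 r 81.8 F [-1.   4.2  1.4] T/.09 (+Mz) 3.5 2.3
t 11.47 p [ 634.9 -212.8  218.8] ang -26.8 r 79.4 F [0.1 7.7 1. ] T/.09 (+Mz) 6.1 5.6
```

The lid began moving at a finger angle of about -20 to -26°. Small steps from here.

```bash
s(){ python3 -c "from h import *;st()"; }
python3 -m pendant '[[[-2.5,-6,0,0,0],[-3,-5.5,0,0,0]]]'>/dev/null; s
python3 -m pendant '[[[-3.5,-5.5,0,0,0]]]'>/dev/null; s
python3 -m pendant '[[[-3.5,-5,0,0,0]]]'>/dev/null; s
```

```text
t 11.72 p [ 629.7 -224.4  218.8] ang -35.8 r 81.0 F [2.2 7.2 0.3] T/.09 (+Mz) 6.4 6.7
t 11.85 p [ 626.3 -229.8  218.9] ang -40.3 r 81.7 F [1.8 7.3 0.3] T/.09 (+Mz) 6.1 5.4
t 11.97 p [ 622.8 -234.8  218.8] ang -44.5 r 82.5 F [ 2.5  7.1 -0.1] T/.09 (+Mz) 6.2 5.9
```

```bash
s(){ python3 -c "from h import *;st()"; }
python3 -m pendant '[[[-4.5,-4,0,0,0]]]'>/dev/null; s
python3 -m pendant '[[[-2.5,-2,0,0,0]]]'>/dev/null; s
python3 -m pendant '[[[-2.5,-2,0,0,0]]]'>/dev/null; s
```

```text
t 12.1 p [ 618.4 -238.8  218.7] ang -48.7 r 82.3 F [ 3.3  6.6 -0.3] T/.09 (+Mz) 6.3 6.0
t 12.22 p [ 615.8 -240.9  218.6] ang -51.0 r 82.3 F [ 3.1  7.6 -0.8] T/.09 (+Mz) 6.5 5.5
t 12.35 p [ 613.4 -242.8  218.6] ang -53.1 r 82.3 F [ 4.2  5.  -0.7] T/.09 (+Mz) 5.8 5.9
```

```bash
s(){ python3 -c "from h import *;st()"; }
python3 -m pendant '[[[-2.5,-2,0,0,0]]]'>/dev/null; s
python3 -m pendant '[[[-2.5,-1.5,0,0,0]]]'>/dev/null; s
python3 -m pendant '[[[-2.5,-1.5,0,0,0]]]'>/dev/null; s
python3 -m pendant '[[[-2.5,-1.5,0,0,0]]]'>/dev/null; s
```

```text
t 12.47 p [ 611.  -244.9  218.5] ang -55.3 r 82.5 F [ 4.1  5.8 -2.2] T/.09 (+Mz) 6.1 5.4
t 12.6 p [ 608.4 -246.3  218.5] ang -57.3 r 82.4 F [ 4.2  4.8 -1.9] T/.09 (+Mz) 5.6 4.6
t 12.72 p [ 606.  -247.9  218.5] ang -59.4 r 82.4 F [ 4.   5.2 -1.9] T/.09 (+Mz) 5.6 5.1
t 12.85 p [ 603.6 -249.5  218.4] ang -61.4 r 82.6 F [ 4.7  3.8 -1.9] T/.09 (+Mz) 5.5 4.9
```

```bash
s(){ python3 -c "from h import *;st()"; }
python3 -m pendant '[[[-2.7,-1.4,0,0,0]]]'>/dev/null; s
python3 -m pendant '[[[-2.7,-1.4,0,0,0]]]'>/dev/null; s
python3 -m pendant '[[[-2.7,-1.2,0,0,0]]]'>/dev/null; s
python3 -m pendant '[[[-2.7,-1.2,0,0,0]]]'>/dev/null; s
```

```text
t 12.97 p [ 600.9 -251.   218.5] ang -63.5 r 82.7 F [ 5.   5.  -2.5] T/.09 (+Mz) 6.1 5.7
t 13.1 p [ 598.2 -252.5  218.5] ang -65.6 r 82.9 F [ 5.5  4.4 -2.1] T/.09 (+Mz) 6.3 6.6
t 13.22 p [ 595.5 -253.8  218.5] ang -67.7 r 83.0 F [ 4.7  4.9 -2.4] T/.09 (+Mz) 5.8 5.1
t 13.35 p [ 592.9 -255.1  218.6] ang -69.7 r 83.3 F [ 4.8  4.4 -3. ] T/.09 (+Mz) 5.6 4.9
```

```bash
s(){ python3 -c "from h import *;st()"; }
python3 -m pendant '[[[-2.8,-0.8,0,0,0]]]'>/dev/null; s
python3 -m pendant '[[[-2.8,-0.8,0,0,0]]]'>/dev/null; s
python3 -m pendant '[[[-2.8,-0.7,0,0,0]]]'>/dev/null; s
python3 -m pendant '[[[-2.8,-0.7,0,0,0]]]'>/dev/null; s
```

```text
t 13.47 p [ 590.1 -255.9  218.6] ang -71.7 r 83.1 F [ 6.3  2.9 -2.5] T/.09 (+Mz) 6.4 6.3
t 13.6 p [ 587.7 -256.4  218.6] ang -73.4 r 82.8 F [ 8.5  5.5 -3.5] T/.09 (+Mz) 8.9 8.4
t 13.72 p [ 585.5 -256.7  218.6] ang -74.9 r 82.5 F [10.3  6.6 -4.3] T/.09 (+Mz) 10.7 10.6
t 13.85 p [ 583.3 -257.   218.7] ang -76.4 r 82.3 F [14.1  7.7 -4.7] T/.09 (+Mz) 14.2 13.1
```

The stop is felt: the push rose from 6 N to about 13 N (readings 13.1 and 14.2) over the last 3 steps, which is seated and below 16 N. I'm reversing now. The same gap's other spoke winds the star back.

```bash
python3 -m pendant '[[[8,1,0,0,0],[8,2.5,0,0,0],[10,5,0,0,0],[10,7,0,0,0],[9,9,0,0,0],[8,10,0,0,0],[4,8,0,0,0],[3,7.5,0,0,0]]]'>/dev/null; python3 - <<'E'
from h import *
st(); arc(-15,155,6)
E
```

```text
t 14.85 p [ 641.1 -207.6  218.8] ang -21.6 r 82.9 F [0.4 1.  0.8] T/.09 (+Mz) 1.0 0.5
[[1.8, 8.5], [0.9, 8.6], [-0.0, 8.7], [-0.9, 8.6], [-1.9, 8.5], [-2.7, 8.2], [-3.6, 7.9], [-4.4, 7.5], [-5.2, 7.0], [-5.9, 6.4], [-6.5, 5.7], [-7.1, 5.0], [-7.6, 4.2], [-8.0, 3.4], [-8.3, 2.5], [-8.5, 1.6], [-8.7, 0.7], [-8.7, -0.2], [-8.6, -1.1], [-8.4, -2.0], [-8.2, -2.9], [-7.8, -3.7], [-7.4, -4.6], [-6.9, -5.3], [-6.3, -6.0], [-5.6, -6.6], [-4.9, -7.2], [-4.1, -7.7]] [ 489.7 -142.3]
```

```bash
s(){ python3 -c "from h import *;st()"; }
python3 -m pendant '[[[2.5,7,0,0,0],[1.5,7,0,0,0],[1,7,0,0,0]]]'>/dev/null; s
python3 -m pendant '[[[0,8.5,0,0,0],[-1,8.5,0,0,0],[-2,8.5,0,0,0]]]'>/dev/null; s
python3 -m pendant '[[[-2.5,8,0,0,0],[-3.5,8,0,0,0],[-4.5,7.5,0,0,0],[-5,7,0,0,0]]]'>/dev/null; s
```

```text
t 15.22 p [ 645.9 -187.   218.9] ang -6.9 r 82.5 F [0.  0.  0.3] T/.09 (+Mz) 0.0 -0.2
t 15.6 p [ 642.8 -161.9  219. ] ang 10.8 r 80.2 F [-0.7 -5.  -0.5] T/.09 (+Mz) -4.2 -3.7
t 16.1 p [ 627.4 -130.8  219.2] ang 36.1 r 78.4 F [ 1.8 -5.1  1.1] T/.09 (+Mz) -4.5 -4.7
```

```bash
s(){ python3 -c "from h import *;st()"; }
python3 -m pendant '[[[-5,7,0,0,0],[-5.5,6.5,0,0,0],[-6.5,6,0,0,0],[-7,5,0,0,0]]]'>/dev/null; s
python3 -m pendant '[[[-7.5,4.5,0,0,0],[-8,3.5,0,0,0],[-8,2.5,0,0,0],[-8.5,1.5,0,0,0]]]'>/dev/null; s
python3 -m pendant '[[[-8.5,0.5,0,0,0],[-8.5,-0.5,0,0,0],[-8.5,-1,0,0,0],[-8.5,-2,0,0,0]]]'>/dev/null; s
```

```text
t 16.6 p [ 603.1 -106.2  218.8] ang 61.1 r 80.9 F [ 3.5 -3.5 -1.1] T/.09 (+Mz) -4.2 -4.0
t 17.1 p [571.4 -94.7 219.4] ang 84.9 r 82.7 F [ 4.1 -2.2  0.3] T/.09 (+Mz) -3.9 -3.6
t 17.6 p [537.  -97.7 219.1] ang 108.8 r 83.8 F [ 4.6 -0.2  1.8] T/.09 (+Mz) -4.0 -3.4
```

Now slowly to the upper stop, expected at about 145–149°.

```bash
s(){ python3 -c "from h import *;st()"; }
python3 -m pendant '[[[-8,-3.5,0,0,0],[-8,-4.5,0,0,0],[-7,-5,0,0,0]]]'>/dev/null; s
python3 -m pendant '[[[-4.5,-4,0,0,0]]]'>/dev/null; s
python3 -m pendant '[[[-4,-4,0,0,0]]]'>/dev/null; s
python3 -m pendant '[[[-2.5,-3.2,0,0,0]]]'>/dev/null; s
```

```text
t 17.98 p [ 514.  -110.8  219. ] ang 127.1 r 83.0 F [5.4 1.3 3.2] T/.09 (+Mz) -4.7 -4.5
t 18.1 p [ 509.5 -114.9  218.9] ang 131.3 r 82.6 F [4.4 1.1 2.6] T/.09 (+Mz) -3.7 -2.9
t 18.23 p [ 505.6 -118.9  218.9] ang 135.1 r 82.4 F [4.1 0.9 2.8] T/.09 (+Mz) -3.2 -2.9
t 18.35 p [ 503.1 -122.1  218.9] ang 138.0 r 82.0 F [5.5 1.8 2.4] T/.09 (+Mz) -4.6 -4.1
```

```bash
s(){ python3 -c "from h import *;st()"; }
python3 -m pendant '[[[-2.5,-3.2,0,0,0]]]'>/dev/null; s
python3 -m pendant '[[[-2.3,-3.2,0,0,0]]]'>/dev/null; s
python3 -m pendant '[[[-2.1,-3.3,0,0,0]]]'>/dev/null; s
python3 -m pendant '[[[-2,-3.3,0,0,0]]]'>/dev/null; s
```

```text
t 18.48 p [ 500.8 -125.2  218.9] ang 140.7 r 81.7 F [5.2 1.1 3.3] T/.09 (+Mz) -3.8 -3.5
t 18.6 p [ 498.4 -128.5  218.8] ang 143.5 r 81.6 F [5.4 2.8 1.8] T/.09 (+Mz) -4.9 -4.2
t 18.73 p [ 496.3 -131.7  218.8] ang 146.2 r 81.4 F [4.1 2.8 2.2] T/.09 (+Mz) -4.1 -3.6
t 18.85 p [ 494.3 -135.1  218.8] ang 149.0 r 81.3 F [3.6 1.9 2.6] T/.09 (+Mz) -3.2 -3.1
```

```bash
s(){ python3 -c "from h import *;st()"; }
python3 -m pendant '[[[-1.8,-3.3,0,0,0]]]'>/dev/null; s
python3 -m pendant '[[[-1.6,-3.3,0,0,0]]]'>/dev/null; s
python3 -m pendant '[[[-1.4,-3.3,0,0,0]]]'>/dev/null; s
```

```text
t 18.98 p [ 492.6 -138.2  218.8] ang 151.4 r 81.3 F [8.8 8.9 3.1] T/.09 (+Mz) -10.9 -10.3
t 19.1 p [ 492.5 -138.7  218.9] ang 151.8 r 81.1 F [14.6 20.8  2.8] T/.09 (+Mz) -22.8 -21.9
t 19.23 p [ 492.4 -139.1  218.9] ang 152.1 r 81.0 F [21.1 32.   3.1] T/.09 (+Mz) -34.3 -33.2
```

That's the hard upper stop. Now I back off, rise, retreat and check.

```bash
python3 -m pendant '[[[6,14,0,0,0],[4,6,0,0,0],[0,0,40,0,0],[0,0,50,0,0],[-20,10,20,0,0],[-30,40,0,0,0],[-30,50,0,0,0],[-20,50,0,0,0]]]'
python3 - <<'E'
from h import *
st()
for cam in("scene","top"):
    c=find(cam,[("tip_of",t) for t in("tray_knob","tray","spoke_end","tin","lid_top","tin_rim","star_hub","jug","tamper","cup","big_tin","cup_stack")])
    save(c,cam+"9",(150,140,310,300) if cam=="scene" else (130,90,450,300),4 if cam=="scene" else 2.5)
E
```

```text
time_s: 20.23
eef_pos: [0.398, 0.0255, 0.3284]
eef_rot: [0.001, 1.0, -0.027, -0.001]
wrist_force: [0.7, 0.3, 0.9]
opening: -0.005
t 20.23 p [398.   25.5 328.4] ang 129.3 r 261.8 F [0.7 0.3 0.9] T/.09 (+Mz) -2.1 -2.0
scene tip_of tray_knob [574.  23. 124.] 0.84
scene tip_of tray [ 566. -175.   18.] 0.71
scene tip_of spoke_end [ 673. -206.  230.] 0.79
scene tip_of tin [612. 218.  -1.] 0.97
scene tip_of tin [ 564. -172.   27.] 0.61
scene tip_of lid_top [ 568. -177.  111.] 0.73
scene tip_of lid_top [618. 219.  96.] 0.69
scene tip_of tin_rim [612. 221.  84.] 0.95
scene tip_of tin_rim [ 565. -180.  113.] 0.8
scene tip_of star_hub [ 565. -176.  225.] 0.9
scene tip_of jug [ 363. -296.    1.] 0.73
scene tip_of tamper [ 566. -178.   20.] 0.64
scene tip_of tamper [446.  63.   1.] 0.64
scene tip_of tamper [ 410. -153.   -3.] 0.56
scene tip_of cup [ 746. -208.   -5.] 0.78
scene tip_of cup [ 567. -175.   26.] 0.69
scene tip_of big_tin [ 717. -382.   -0.] 0.77
scene tip_of cup_stack [688.  89.   3.] 0.69
top tip_of tray_knob [579.  23. 124.] 0.78
top tip_of tray [ 564. -173.   19.] 0.85
top tip_of spoke_end [ 674. -205.  226.] 0.59
top tip_of tin [615. 224.  -1.] 0.62
top tip_of tin [ 558. -183.   28.] 0.47
top tip_of lid_top [617. 222.  92.] 0.79
top tip_of lid_top [ 559. -171.  113.] 0.53
top tip_of lid_top [580.  24. 121.] 0.53
top tip_of tin_rim [ 562. -172.  112.] 0.74
top tip_of tin_rim [616. 226.  90.] 0.65
top tip_of star_hub [ 564. -175.  229.] 0.65
top tip_of jug [ 360. -294.    1.] 0.78
top tip_of tamper [ 406. -163.   -0.] 0.83
top tip_of cup [ 741. -208.   -1.] 0.63
top tip_of big_tin [ 711. -376.   -2.] 0.87
top tip_of cup_stack [686.  88.   0.] 0.78
```

View pics/scene9.png

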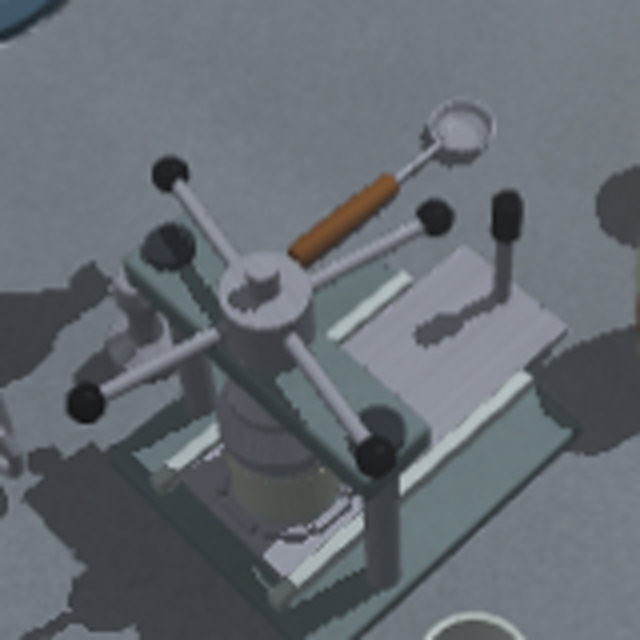

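View pics/top9.png

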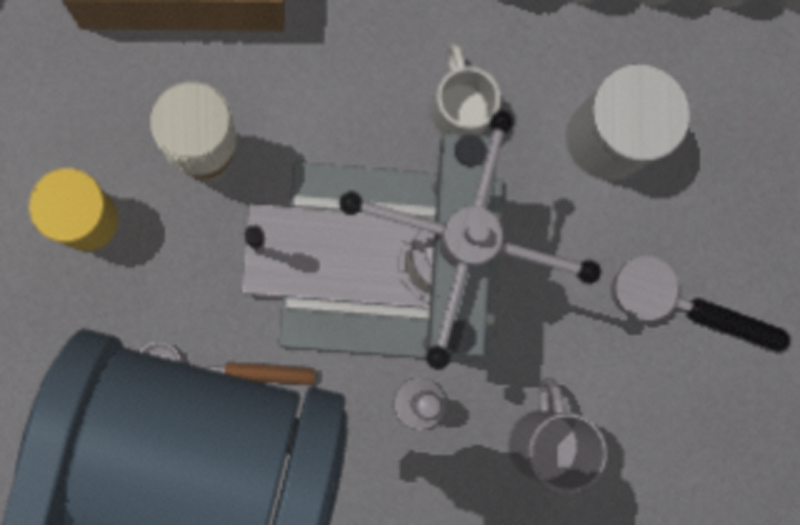

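The pictures show the star at its starting height with no ball near the lid. The tray is home (knob at (577,23), origin near (565,-174)), the tin is upright under the screw, and the bystanders haven't moved. Handing in.

```bash
python3 -c "from h import *;print(order.hand_in())"
```

```text
the job is handed in; nothing more can be done
None
```

The tin is in the press with its lid pressed home, the star is back at its upper stop, and the job was handed in at about 20 s of the 72 s.

- **Tray:** I pushed it by its knob until it stopped dead after about 88 mm of travel, and the push there reached 54 N. In the last pictures its origin was within about 4 mm of the star's axis.
- **Pressing:** The star took about 3 N free and about 6 N while the lid went down. At the stop it rose steeply to about 13 N, and the two ways I work out the push gave 13.1 and 14.2 N. That is at the top of the 10–13 N seating range or just above it, and below the 16 N that crushes the tin.
- **Spokes:** I kept the shut fingers in one gap between the spokes. They pushed one spoke all the way round clockwise and the neighbouring one back, rather than taking the spokes one after the other.
- **Winding back:** The star met its upper stop with the push rising to about 34 N. It now sits about 3° further back than at the start. I took that as give at the stop or measurement error, and did not check it further.
- **Last checks:** The lid top measured 111–113 mm above the counter, against 119–123 mm before pressing; fully home would be about 116 mm, so this agrees within the few-mm error. One disagreement: the detector placed the rim at about the same height as the lid top, so pictures alone could not confirm the 3 mm gap. The tin is upright, and the bystanders the detector located (jug, tamper, cup, big tin, cup stack) had not moved. The yellow tin was untouched, and the arm was clear of everything.

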